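# Put the kettle on: caddy shut, kettle lid shut, switch pressed

### The arm

A 6-joint arm with a two-finger parallel gripper is mounted at the origin on a cart in front of the work surface, level with it; the furniture and walls round the work are solid. World frame = base frame: x ahead of the robot, y to its left, z up, the work surface at z = 0. Lengths are in m, angles in rad, forces in N, time in s.
With the tool pointing down it reaches from about 0.225 to 0.875 m from the base axis. Payload 3.4 kg.
Tool frame: the origin (TCP) lies between the finger pads; the fingertips stand 19 mm ahead of it and the grasp point (between the pads) is the TCP; z points along the fingers, y is the line along which they close (so a half turn about z gives the same grasp; the last joint's range is limited). The gripper opens to 85 mm and grips with 20 to 120 N. Pads are 22 mm wide; open, the fingers measure 114 mm over their backs; the gripper's body (76 mm by 85 mm) begins 54 mm behind the grasp point. The pads swing forward as they close: fully open they stand 13 mm farther back than shut.
Start: joints at [-1.26, 0.276, 1.505, -0, 1.361, -0.121], TCP at [0.241, -0.522, 0.25] pointing down, gripper open.
Joint ranges: [-2.89, 2.89], [-0.75, 2.08], [0.22, 2.7], [-1.18, 4.32], [0.11, 2.71], [-2.7, 2.7]. Speed limits (rad/s): [2.57, 2.57, 3.14, 3.14, 3.14, 3.14].

### API

Orientations are given as a unit quaternion [w, x, y, z].
In Python, from rig import get_state, imaging, ticket gives the robot as it stands. The module is installed in compiled form; this text tells all that it offers.
- The arm moves only by the shell command python3 -m inch 'ROWS' [FORCE]. ROWS is JSON, a list of rows, each an object with "claw": the opening, from -1 (shut) to 1 (fully open); "travel": the shift along the world's x, y, z in units of 200 mm (1.0 is 200 mm), a list of three; "turn": the turn about the world's z in units of 180 degrees (1.0 is 180 degrees). A call has 1 to 5 rows; each row is the pose to reach, as a shift and turn from the pose commanded when the call began, turning the shorter way round; what a row does not reach only later rows make up. A row lasts 1/10 s, in which the tool goes at most 50 mm and 8.59 degrees, less where a joint would pass 70% of its speed; a pose out of reach is approached as far as the arm can. A call with a number of a shift or a turn outside -1 to 1 is refused whole. A call with a gripper value outside its range is refused whole. The fingers move at their own pace and stop on an object; FORCE is the grip in N (left out, the last holds). Time passes only in rows, so rows that repeat a pose let the fingers close. It gives the time, the measured TCP pose, the force, the opening and the grip force at its end, in the units of the state.
- get_state(): the state, without advancing time (a new reading comes with each control period).
- imaging.get_image(name): name is "scene" or "top" or "wrist"; returns the picture (420x560x3 uint8, red, green, blue); there is no depth.
- imaging.camera_params(name): a dict with "camera_matrix" (3x3 intrinsics, pixels), "k1" (the pictures are not rectified: a ray, as slopes to the right and down, at radius r is drawn at 1 + k1 r^2 times it, then the intrinsics apply), "cam_to_world" (4x4, takes a point from camera to world coordinates); the wrist camera has in their place "T_tool_cam" (4x4, takes a point from camera to tool coordinates, whose origin is the TCP and whose axes are the flange's). Camera axes: x right, y down, z forward; pixel columns grow to the right and rows downward; lengths in m; the calibration is good to about 2 mm. A picture is of the moment at which its call begins: read the wrist's pose just before it. camera_params takes no time and is no camera call.
- ticket.sign_off(): hands the job in; it is judged then, once.
The state is a dict: "clock": time; "qpos": joint angles; "qd": joint speeds; "effort": joint torques, N m; "position": TCP position; "ee_rot": TCP orientation; "contact_force": force on the tool from outside, world axes, zero at the start; "moment": the same for the moment, N m; "width": finger opening in m; "gripper_force": force on a finger pad.
Only numpy, scipy, OpenCV 4.12 (cv2) and the standard library are available. Lean on these libraries where they do the work, as an engineer would, in place of code of your own. Each camera call takes 0.05 s, during which the arm holds its last target. There are 200 camera calls.

### The job

The kettle is filled and the tea is spooned out, so put the kettle on, using light fingertip pushes only. First push the tea caddy's hinged lid fully shut, so that no steam gets at the tea; next push the kettle's lid fully shut, as it would never cut out with the lid up; only then press the outer end of the small rocker on top of the kettle's handle fully down to switch it on. Do not slam the lids, do not lift or shove the kettle or the caddy, and leave the mugs, the teaspoon and the lemon where they are.

Things in the scene. Friction and masses are not known exactly. Their poses are not given: they have to be found in the camera images.
- caddy: tea caddy: loose square white canister with a bamboo lid, 106 x 102 mm in plan, 152 mm tall to the top of the knob, about 0.6 kg. Origin: centre of its underside, z up. The lid's hinge runs along the caddy's y at x = +51 mm (back), z = 118 mm; the lid's free edge is at the front (-x). Do not lift or move it; push with less than 30 N
- caddy_lid (a joint): angle of the caddy's lid: 0 = fully shut, grows as it opens; starts between 0.4 and 0.8. A flat slab 102 x 102 x 13 mm; shut, its top is 132 mm above the caddy's underside, with a round knob 20 mm wide and tall in its middle and room for shut fingers beside it (30 mm to the caddy's +y or -y). A stiff hinge (0.03 N m) keeps it where it is left; 1 to 3 N from above on its top swings it down
- caddy_lid_edge (a point): middle of the free edge of the caddy lid, on its top face (moves with the lid): 103 mm from the hinge line along the lid
- kettle_base: round power base under the kettle, 164 mm across, its bearing surface 19 mm above the worktop; fixed to the worktop. Origin: centre of its underside
- kettle: green jug kettle with its lid up, left of the sink (not the far one), loose, 1 kg, on its base; 161 mm wide, 223 mm long with handle, top 228 mm above its underside. Origin: on its underside, 31 mm from the foot's centre towards the handle; z up, +y to the spout side, handle on the -y side. The lid's hinge runs along the kettle's x at y = -1 mm, z = 225 mm. Do not lift it or push it off its base
- kettle_lid (a joint): angle of the kettle's lid: 0 = fully shut, flush with the top; grows as it opens; starts between 0.4 and 0.8. It covers the spout side of the top (kettle y from -1 to +95 mm, x from -64 to +64 mm), 8 mm thick, and tips up towards the handle. A stiff hinge (0.05 N m) keeps it where it is left; 1 to 3 N from above on its top swings it down
- kettle_lid_edge (a point): middle of the free edge of the kettle lid, on its top face, at the spout side (moves with the lid): 96 mm from the hinge line along the lid
- kettle_switch (a joint): angle of the small rocker switch on top of the kettle's handle: 0 = off (as it starts), 0.175 = on, fully down at its outer end. It stays where it is left. 1 to 3 N at its outer end turns it; a push over its pivot does not, so a broad fingertip should overhang the outer end (its middle 5 to 9 mm beyond the end, away from the lid). Push with less than 30 N
- rocker_end (a point): outer end of the rocker's top (away from the lid), to be pressed down: 12 mm from its pivot, 220 mm above the kettle's underside, 239 mm above the worktop; goes down 2 mm. The rocker is 18 mm wide (kettle x) and 16 mm long (kettle y from -79 to -63 mm); nothing beside it is higher when the lid is shut
- mug_white: cream mug, 84 mm wide, 106 mm tall, a bystander; origin: centre of its underside
- mug_blue: mug, blue above and white below, 82 mm wide, 91 mm tall, a bystander; origin: centre of its underside
- teaspoon: steel teaspoon lying on the worktop, 130 x 26 mm, 11 mm tall, a bystander; origin: centre of its underside
- lemon: the near lemon, 83 x 58 mm, 58 mm tall, a bystander; origin: the lowest point of it as it starts
Things that resemble listed ones, but are neither listed nor needed, are in the scene too. What is shaped like the kettle but purple is not meant.

How it is judged:
By the outcome, as a careful person would: the job done as asked, in the order asked, and still so for the second after the job is handed in, with the robot touching nothing.
It also fails if it takes over 58 s, if anything falls off the work surface, if the arm or the gripper's body presses on something with over 40 N, if the wrist force passes 120 N, or if a joint passes its speed limit or range.

## Working session

There is one attempt and no reset: what is moved stays moved. The work goes in short steps, Python scripts to look and compute and a shell command to move; the robot and the scene stay as the last step left them, time stands still between calls to the robot, and variables do not carry over. Pictures are saved under pics/ and viewed, at most 10 in all, crops included, and the job is handed in when it is done.

```bash
mkdir -p pics; python3 - <<'E'
from rig import get_state, imaging
import cv2,numpy as np
for n in ("scene","top"):
    cv2.imwrite(f"pics/{n}0.png",cv2.resize(imaging.get_image(n)[:,:,::-1],(800,600),interpolation=cv2.INTER_CUBIC))
    p=imaging.camera_params(n);print(n,{k:np.round(v,3).tolist() for k,v in p.items()})
print({k:np.round(v,3).tolist() for k,v in imaging.camera_params("wrist").items()})
s=get_state();print(s)
E
```

```text
scene {'camera_matrix': [[495.848, 0.0, 275.26], [0.0, 495.848, 211.61], [0.0, 0.0, 1.0]], 'k1': -0.153, 'cam_to_world': [[-0.844, -0.469, 0.26, 0.086], [-0.536, 0.745, -0.398, 0.933], [-0.007, -0.475, -0.88, 1.587], [0.0, 0.0, 0.0, 1.0]]}
top {'camera_matrix': [[461.863, 0.0, 288.407], [0.0, 461.863, 210.666], [0.0, 0.0, 1.0]], 'k1': -0.108, 'cam_to_world': [[-0.445, -0.785, 0.43, -0.029], [-0.896, 0.386, -0.222, 0.544], [0.009, -0.484, -0.875, 1.251], [0.0, 0.0, 0.0, 1.0]]}
{'camera_matrix': [[370.438, 0.0, 278.75], [0.0, 370.438, 206.806], [0.0, 0.0, 1.0]], 'k1': 0.01, 'T_tool_cam': [[0.0, -0.966, -0.26, 0.066], [1.0, 0.0, -0.0, -0.001], [0.001, -0.26, 0.966, -0.123], [0.0, 0.0, 0.0, 1.0]]}
{'clock': 0.1, 'qpos': array([-1.25999802e+00,  2.76522353e-01,  1.50601102e+00, -1.68027847e-05,
        1.36070389e+00, -1.20994848e-01]), 'qd': array([ 0.00049683, -0.00125344, -0.00175026,  0.00060183, -0.00050791,
       -0.00121169]), 'effort': array([ 1.74821027e-03, -4.17699480e+01, -2.46405619e+01,  2.37732718e-05,
        5.85202783e-03, -8.63280178e-06]), 'position': array([ 0.2404932 , -0.52180177,  0.24952976]), 'ee_rot': array([-8.17822452e-04,  9.76784012e-01,  2.14224922e-01, -8.60989585e-05]), 'contact_force': array([-0.49542438,  0.48410082, -0.8454417 ]), 'moment': array([ 0.00867114, -0.00649166,  0.05773637]), 'gripper_force': 0.0, 'width': 0.08547678159120611}
```

View pics/scene0.png

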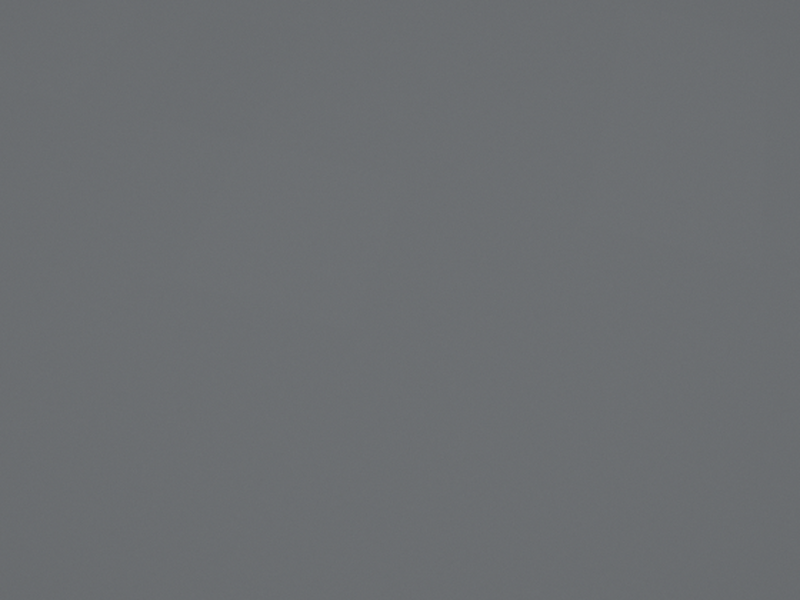

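View pics/top0.png

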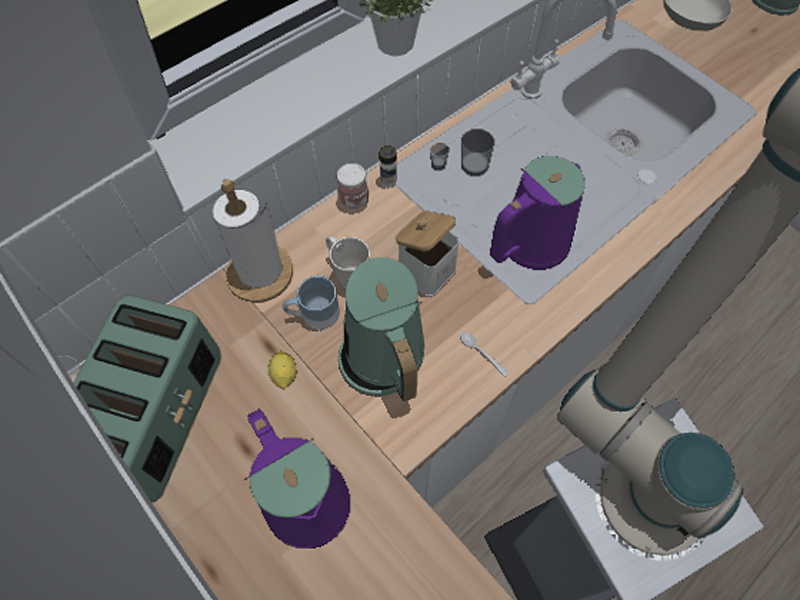

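The scene camera is blocked (plain grey). The top view shows the green kettle around (380,330), the caddy around (428,250), the spoon at (483,352), the mugs at (318,303) and (350,255), and the lemon at (283,370). I'll zoom in.

```bash
cat > h.py <<'E'
import numpy as np,cv2
from rig import get_state, imaging
from scipy.spatial.transform import Rotation as R
def cam(n,st=None):
    p=imaging.camera_params(n)
    if n=="wrist":
        st=st or get_state(); q=st["ee_rot"];T=np.eye(4);T[:3,:3]=R.from_quat([q[1],q[2],q[3],q[0]]).as_matrix();T[:3,3]=st["position"]
        M=T@np.array(p["T_tool_cam"])
    else: M=np.array(p["cam_to_world"])
    return np.array(p["camera_matrix"]),np.array([p["k1"],0,0,0,0.]),M
def proj(c,P):
    K,d,M=c; W=np.linalg.inv(M)
    return cv2.projectPoints(np.array(P,float).reshape(-1,1,3),cv2.Rodrigues(W[:3,:3])[0],W[:3,3],K,d)[0][:,0]
def unproj(c,uv,z):
    K,d,M=c; n=cv2.undistortPoints(np.array(uv,float).reshape(-1,1,2),K,d)[:,0]
    r=np.c_[n,np.ones(len(n))]@M[:3,:3].T; o=M[:3,3]
    return o+r*((np.array(z)-o[2])/r[:,2])[:,None]
E
python3 - <<'E'
from h import *
im=imaging.get_image("top")[:,:,::-1]
cv2.imwrite("pics/top.png",im)
c=im[140:290,225:375-15+0]
c=im[140:290,200:400]
cv2.imwrite("pics/crop1.png",cv2.resize(c,(800,600),interpolation=cv2.INTER_CUBIC))
E
```

```text
(no output)
```

View pics/crop1.png

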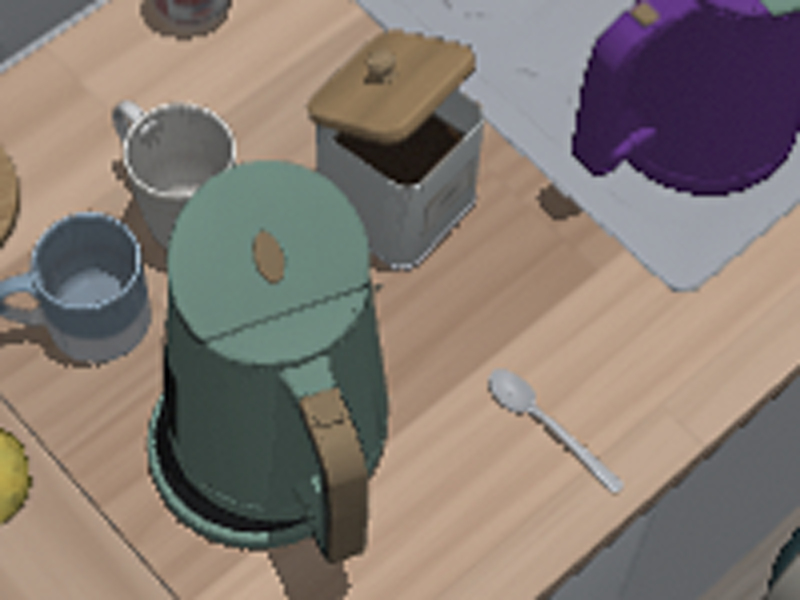

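```bash
cat > fit.py <<'E'
from h import *
from scipy.optimize import least_squares
c=cam("top")
px=lambda a:np.array(a,float)/4+[200,140]
Rz=lambda a:np.array([[np.cos(a),-np.sin(a),0],[np.sin(a),np.cos(a),0],[0,0,1]])
def lidpt(l,y,h,th): # caddy frame; l from hinge along lid, h above hinge
    return [0.051-l*np.cos(th)+h*np.sin(th), y, .118+l*np.sin(th)+h*np.cos(th)]
body=px([[318,122],[408,183],[483,122],[403,268],[472,208]])
lid=px([[310,103],[393,140],[476,60],[395,30]])   # left,bottom,right,top
# order of body corners counterclockwise seen from above: left,bottom,right,top
cs=[(.051,-.051),(.051,.051),(-.051,.051),(-.051,-.051)]
u=unproj(c,body,[.118]*3+[0,0]);print(np.round(u,3))
for k in range(4):
    q=[cs[(i+k)%4] for i in range(4)] 
    for rev in (0,1):
        qq=q[::-1] if rev else q
        def f(v):
            P=[[*qq[0],.118],[*qq[1],.118],[*qq[2],.118],[*qq[1],0],[*qq[2],0]]
            P+= [lidpt(.051-a if a<0 else 0.0,b,.014,v[3]) if 0 else lidpt(.051-a+(.001 if a<0 else 0),b,.014,v[3]) for a,b in qq]
            W=np.array(P)@Rz(v[2]).T+[v[0],v[1],0]
            return (proj(c,W)-np.r_[body,lid]).ravel()
        best=min((least_squares(f,[*(u[:3].mean(0)[:2]),y,.6]) for y in np.arange(-3,3,1)),key=lambda r:r.cost)
        print(k,rev,np.round(best.x,3),best.cost,np.abs(best.fun).max())
K=unproj(c,px([[205,343],[368,288],[325,408],[313,395],[345,393],[342,420],[310,425],[268,257]]),[.244,.244,.239,.239,.239,.239,.239,.26]);print(np.round(K,3))
E
python3 fit.py
```

```text
[[0.661 0.22  0.118]
 [0.584 0.184 0.118]
 [0.607 0.11  0.118]
 [0.581 0.186 0.   ]
 [0.605 0.112 0.   ]]
0 0 [0.649 0.162 1.959 0.049] 151.7580424493014 9.586921624936394
0 1 [ 0.635  0.17  -3.003 -0.628] 2310.307068947944 39.77124485807295
1 0 [ 0.639  0.162 -5.939  0.46 ] 51.62025427651844 4.060212955279326
1 1 [ 0.626  0.167  2.162 -0.428] 2409.515131383193 41.84874346396899
2 0 [ 0.645  0.166 -1.139  0.238] 128.65969991234294 7.404021544660878
2 1 [0.595 0.179 0.111 1.148] 1376.701868342626 23.488424530325318
3 0 [ 0.652  0.158 -2.792 -0.261] 132.7003304333865 7.526361770557941
3 1 [ 0.587  0.153 -0.097  3.56 ] 1287.0489462106143 29.8789773482672
[[0.468 0.389 0.244]
 [0.459 0.282 0.244]
 [0.399 0.341 0.239]
 [0.41  0.344 0.239]
 [0.402 0.326 0.239]
 [0.387 0.335 0.239]
 [0.392 0.354 0.239]
 [0.498 0.332 0.26 ]]
```

Fit: caddy at about (0.639, 0.162), yaw 0.34, lid angle about 0.46, free edge towards the robot. Kettle hinge centre at about (0.463, 0.336), handle towards -x. I'll lift, close the fingers and go look from close by.

```bash
python3 -m inch '[{"claw":-1,"travel":[0,0.2,0.9],"turn":-0.08},{"claw":-1,"travel":[0,0.2,0.9],"turn":-0.08},{"claw":-1,"travel":[0,0.2,0.9],"turn":-0.08},{"claw":-1,"travel":[0,0.2,0.9],"turn":-0.08},{"claw":-1,"travel":[0,0.2,0.9],"turn":-0.08}]'
python3 -m inch '[{"claw":-1,"travel":[0.45,1,0.15],"turn":-0.08},{"claw":-1,"travel":[0.45,1,0.15],"turn":-0.08},{"claw":-1,"travel":[0.45,1,0.15],"turn":-0.08},{"claw":-1,"travel":[0.45,1,0.15],"turn":-0.08},{"claw":-1,"travel":[0.45,1,0.15],"turn":-0.08}]'
python3 -m inch '[{"claw":-1,"travel":[0.45,1,0.1],"turn":0},{"claw":-1,"travel":[0.45,1,0.1],"turn":0},{"claw":-1,"travel":[0.45,1,0.1],"turn":0},{"claw":-1,"travel":[0.45,1,0.1],"turn":0},{"claw":-1,"travel":[0.45,1,0.1],"turn":0}]'
python3 -m inch '[{"claw":-1,"travel":[0.45,1,0],"turn":0},{"claw":-1,"travel":[0.45,1,0],"turn":0},{"claw":-1,"travel":[0.45,1,0],"turn":0},{"claw":-1,"travel":[0.45,1,0],"turn":0},{"claw":-1,"travel":[0.45,1,0],"turn":0}]'
```

```text
clock: 0.65
position: [0.2412, -0.4827, 0.4362]
ee_rot: [0.005, 0.996, 0.09, 0.001]
contact_force: [1.0, 0.3, 0.9]
width: 0.0125
gripper_force: 0.0
clock: 1.15
position: [0.3313, -0.2786, 0.4602]
ee_rot: [-0.001, 0.999, -0.034, 0.0]
contact_force: [1.1, -0.7, 0.7]
width: -0.0001
gripper_force: 0.0
clock: 1.65
position: [0.4215, -0.0787, 0.4795]
ee_rot: [-0.001, 0.999, -0.033, -0.0]
contact_force: [-0.1, -0.7, -0.6]
width: 0.0002
gripper_force: 0.0
clock: 2.15
position: [0.5119, 0.1216, 0.4778]
ee_rot: [-0.001, 0.999, -0.033, -0.002]
contact_force: [0.6, -0.9, -0.1]
width: 0.0001
gripper_force: 0.0
```

```bash
python3 -m inch '[{"claw":-1,"travel":[0.25,0.5,0],"turn":0},{"claw":-1,"travel":[0.25,0.5,0],"turn":0},{"claw":-1,"travel":[0.25,0.5,0],"turn":0},{"claw":-1,"travel":[0.25,0.5,0],"turn":0},{"claw":-1,"travel":[0.25,0.5,0],"turn":0}]'
python3 - <<'E'
from h import *
s=get_state();im=imaging.get_image("wrist")[:,:,::-1];np.save("w1.npy",{k:s[k] for k in("position","ee_rot")},allow_pickle=True)
cv2.imwrite("pics/w1.png",cv2.resize(im,(800,600),interpolation=cv2.INTER_CUBIC))
E
```

```text
clock: 2.65
position: [0.5603, 0.2169, 0.4795]
ee_rot: [0.001, 0.999, -0.036, -0.001]
contact_force: [-0.6, -0.7, 1.0]
width: -0.0001
gripper_force: 0.0
```

View pics/w1.png

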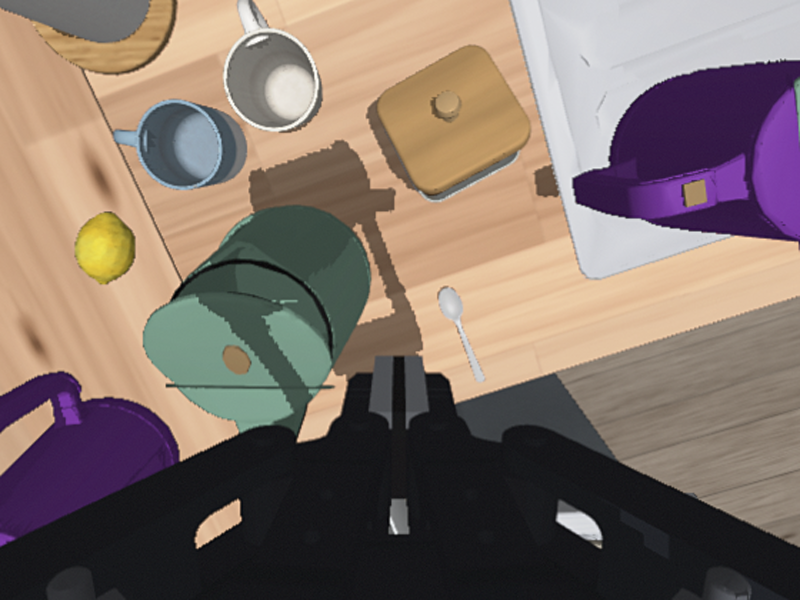

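Wrist view: caddy lid corners are about (373,98), (483,40), (534,135), (425,197), knob (447,103), free edge at lower right. The kettle hinge line runs (165,386)-(333,387), and its lid stands up with its rim in front. Refitting both.

```bash
cat > fit2.py <<'E'
from h import *
from scipy.optimize import least_squares
c=cam("top"); w=cam("wrist",np.load("w1.npy",allow_pickle=True).item())
px=lambda a:np.array(a,float)/4+[200,140]
pw=lambda a:np.array(a,float)*.7
Rz=lambda a:np.array([[np.cos(a),-np.sin(a),0],[np.sin(a),np.cos(a),0],[0,0,1]])
L=lambda l,y,h,th:[0.051-l*np.cos(th)+h*np.sin(th), y, .118+l*np.sin(th)+h*np.cos(th)]
# corners left=(hinge,+y) bottom=(free,+y) right=(free,-y) top=(hinge,-y)
obsT=px([[308,104],[393,141],[477,58],[393,28],[380,62],[403,268]])
obsW=pw([[373,98],[425,197],[534,135],[483,40],[447,103]])
def f(v):
    th=v[3]; P=[L(0,.051,.014,th),L(.103,.051,.014,th),L(.103,-.051,.014,th),L(0,-.051,.014,th),L(.051,0,.034,th),[-.053,.051,0]]
    W=np.array(P)@Rz(v[2]).T+[v[0],v[1],0]
    return np.r_[(proj(c,W)-obsT).ravel(),(proj(w,W[:5])-obsW).ravel()]
r=least_squares(f,[.639,.162,.344,.46],loss='soft_l1');x=r.x
print("caddy",np.round(x,3),np.round(f(x).reshape(-1,2),1).tolist())
for a,b in((-.028,-.030),):
    print("push",np.round(Rz(x[2])@[a,b,0]+[x[0],x[1],0],3))
print("edge",np.round(Rz(x[2])@L(.103,0,.014,x[3])+[x[0],x[1],0],3))
# purple kettle handle
print("purple handle",unproj(w,pw([[575,190],[695,193]]),[.2,.239]).round(3).tolist())
h=unproj(w,pw([[165,386],[333,387]]),[.244]*2);print("hingeW",h.round(3).tolist())
print("T",unproj(c,px([[205,343],[368,288],[326,408]]),[.244,.244,.239]).round(3).tolist())
# kettle lid angle: edge seen top (265,162) crop ; wrist (255,292)?
hm=h.mean(0)
for th in np.arange(.4,.85,.1):
    P=np.array([[hm[0]+.096*np.cos(th),hm[1]-.007,.244+.096*np.sin(th)],[hm[0]+.05*np.cos(th),hm[1]-.004,.244+.05*np.sin(th)]])
    print(th,((proj(c,P)-[200,140])*4).round().tolist(),(proj(w,P)/.7).round().tolist())
E
python3 fit2.py
```

```text
caddy [0.637 0.162 0.395 0.529] [[-2.7, 1.1], [-0.4, -1.3], [1.7, -2.9], [-1.4, -1.0], [-0.3, -1.5], [1.0, 3.5], [-0.9, -0.1], [-2.8, 1.6], [5.2, 2.2], [-0.1, -1.4], [1.3, -0.2]]
push [0.623 0.124 0.   ]
edge [0.608 0.15  0.182]
purple handle [[0.589, 0.083, 0.2], [0.585, 0.015, 0.239]]
hingeW [[0.473, 0.395, 0.244], [0.463, 0.272, 0.244]]
T [[0.468, 0.389, 0.244], [0.459, 0.282, 0.244], [0.398, 0.34, 0.239]]
0.4 [[234.0, 164.0], [260.0, 233.0]] [[224.0, 281.0], [237.0, 336.0]]
0.5 [[236.0, 161.0], [261.0, 232.0]] [[220.0, 291.0], [236.0, 341.0]]
0.6 [[239.0, 160.0], [262.0, 232.0]] [[217.0, 303.0], [235.0, 347.0]]
0.7 [[243.0, 161.0], [264.0, 232.0]] [[214.0, 316.0], [234.0, 354.0]]
0.7999999999999999 [[247.0, 162.0], [266.0, 233.0]] [[212.0, 330.0], [233.0, 361.0]]
```

Purple handle is near the caddy's -y side, so I'll push the lid on its +y side at (0.602, 0.178).

```bash
python3 -m inch '[{"claw":-1,"travel":[0.2,-0.2,-0.2],"turn":0},{"claw":-1,"travel":[0.2,-0.2,-0.9],"turn":0},{"claw":-1,"travel":[0.2,-0.2,-0.9],"turn":0},{"claw":-1,"travel":[0.2,-0.2,-0.9],"turn":0},{"claw":-1,"travel":[0.2,-0.2,-0.9],"turn":0}]'
python3 -m inch '[{"claw":-1,"travel":[0,0,-0.1],"turn":0},{"claw":-1,"travel":[0,0,-0.2],"turn":0},{"claw":-1,"travel":[0,0,-0.3],"turn":0},{"claw":-1,"travel":[0,0,-0.35],"turn":0},{"claw":-1,"travel":[0,0,-0.35],"turn":0}]'
python3 - <<'E'
from h import *
im=imaging.get_image("wrist")[:,:,::-1]
cv2.imwrite("pics/w2.png",im)
E
```

```text
clock: 3.2
position: [0.5952, 0.1745, 0.2928]
ee_rot: [0.002, 0.999, -0.037, -0.008]
contact_force: [-1.2, -0.0, -0.7]
width: -0.0002
gripper_force: 0.0
clock: 3.7
position: [0.6009, 0.1772, 0.2316]
ee_rot: [-0.0, 0.999, -0.036, 0.0]
contact_force: [-0.2, -0.4, 0.3]
width: 0.0001
gripper_force: 0.0
```

View pics/w2.png

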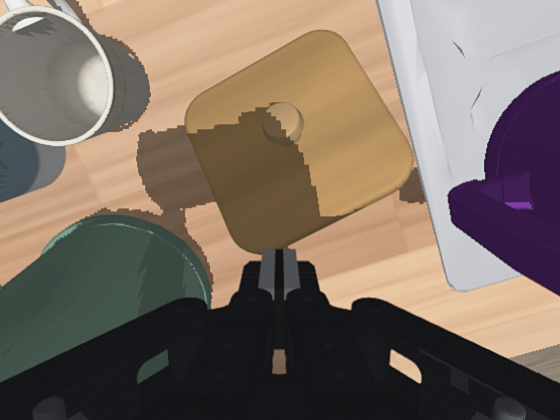

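```bash
python3 - <<'E'
from h import *
s=get_state();w=cam("wrist",s);p=s["position"]
print(proj(w,[[p[0],p[1],z] for z in(.2126,.18,.16,.132)]).round())
print(proj(w,[[p[0]+dx,p[1]+dy,.18] for dx,dy in((.02,-.01),(.02,-.02))]).round())
E
```

```text
[[281. 270.]
 [281. 243.]
 [281. 230.]
 [280. 216.]]
[[298. 203.]
 [319. 201.]]
```

The lower tip axis meets the lid near its front-left corner, so I'll shift slightly inwards and then press down slowly.

```bash
python3 -m inch '[{"claw":-1,"travel":[0.035,-0.015,0],"turn":0},{"claw":-1,"travel":[0.035,-0.015,-0.04],"turn":0},{"claw":-1,"travel":[0.035,-0.015,-0.08],"turn":0},{"claw":-1,"travel":[0.035,-0.015,-0.11],"turn":0},{"claw":-1,"travel":[0.035,-0.015,-0.14],"turn":0}]'
python3 -m inch '[{"claw":-1,"travel":[0,0,-0.02],"turn":0},{"claw":-1,"travel":[0,0,-0.04],"turn":0},{"claw":-1,"travel":[0,0,-0.06],"turn":0},{"claw":-1,"travel":[0,0,-0.08],"turn":0},{"claw":-1,"travel":[0,0,-0.1],"turn":0}]'
```

```text
clock: 4.25
position: [0.6073, 0.1747, 0.2014]
ee_rot: [0.0, 0.999, -0.035, -0.001]
contact_force: [0.3, -0.4, -0.3]
width: 0.0003
gripper_force: 0.0
clock: 4.75
position: [0.6077, 0.1748, 0.1821]
ee_rot: [0.0, 0.999, -0.035, 0.0]
contact_force: [0.0, -0.2, -0.4]
width: -0.0003
gripper_force: 0.1
```

```bash
python3 -m inch '[{"claw":-1,"travel":[0,0,-0.02],"turn":0},{"claw":-1,"travel":[0,0,-0.04],"turn":0},{"claw":-1,"travel":[0,0,-0.06],"turn":0},{"claw":-1,"travel":[0,0,-0.08],"turn":0},{"claw":-1,"travel":[0,0,-0.1],"turn":0}]'
python3 -m inch '[{"claw":-1,"travel":[0,0,-0.01],"turn":0},{"claw":-1,"travel":[0,0,-0.02],"turn":0},{"claw":-1,"travel":[0,0,-0.03],"turn":0},{"claw":-1,"travel":[0,0,-0.035],"turn":0},{"claw":-1,"travel":[0,0,-0.04],"turn":0}]'
```

```text
clock: 5.25
position: [0.6076, 0.1747, 0.162]
ee_rot: [0.0, 0.999, -0.035, -0.0]
contact_force: [-1.3, -0.4, 0.5]
width: 0.0005
gripper_force: 0.1
clock: 5.75
position: [0.6077, 0.1748, 0.1543]
ee_rot: [0.0, 0.999, -0.035, 0.0]
contact_force: [0.1, 0.1, -0.1]
width: -0.0001
gripper_force: 0.0
```

```bash
python3 -m inch '[{"claw":-1,"travel":[0,0,-0.005],"turn":0},{"claw":-1,"travel":[0,0,-0.01],"turn":0},{"claw":-1,"travel":[0,0,-0.015],"turn":0}]'
python3 -m inch '[{"claw":-1,"travel":[0,0,-0.003],"turn":0},{"claw":-1,"travel":[0,0,-0.006],"turn":0}]'
python3 -m inch '[{"claw":-1,"travel":[0,0,-0.003],"turn":0},{"claw":-1,"travel":[0,0,-0.003],"turn":0}]'
```

```text
clock: 6.05
position: [0.6077, 0.1749, 0.1517]
ee_rot: [-0.0, 0.999, -0.035, 0.0]
contact_force: [-1.1, 0.9, 7.8]
width: -0.0001
gripper_force: 3.3
clock: 6.25
position: [0.6079, 0.1751, 0.1517]
ee_rot: [-0.0, 0.999, -0.035, 0.001]
contact_force: [-2.3, 0.3, 8.3]
width: -0.0002
gripper_force: 4.6
clock: 6.45
position: [0.6079, 0.1752, 0.1516]
ee_rot: [-0.0, 0.999, -0.035, 0.001]
contact_force: [-2.5, 0.5, 9.4]
width: 0.0001
gripper_force: 4.6
```

Solid stop with the tip at the shut height of 132 mm, so the caddy lid is closed. Lifting away and going over the kettle lid.

```bash
python3 -m inch '[{"claw":-1,"travel":[0,0,0.1],"turn":0},{"claw":-1,"travel":[0,0,1],"turn":0},{"claw":-1,"travel":[0,0,1],"turn":0},{"claw":-1,"travel":[0,0,1],"turn":0},{"claw":-1,"travel":[0,0,1],"turn":0}]'
python3 -m inch '[{"claw":-1,"travel":[-0.35,0.77,0.15],"turn":0},{"claw":-1,"travel":[-0.35,0.77,0.15],"turn":0},{"claw":-1,"travel":[-0.35,0.77,0.15],"turn":0},{"claw":-1,"travel":[-0.35,0.77,0.15],"turn":0},{"claw":-1,"travel":[-0.35,0.77,0.15],"turn":0}]'
python3 - <<'E'
from h import *
s=get_state();w=cam("wrist",s);p=s["position"];print(p)
im=imaging.get_image("wrist")[:,:,::-1].copy();t=imaging.get_image("top")[:,:,::-1].copy()
for q in proj(w,[[p[0],p[1],z] for z in(.29,.247)]): cv2.circle(im,tuple(int(v) for v in q),3,(0,0,255),-1)
print(proj(w,[[p[0],p[1],z] for z in(.29,.247)]))
cv2.imwrite("pics/m.png",np.hstack([cv2.resize(im,(400,300),interpolation=cv2.INTER_AREA),cv2.resize(t[130:280,200:400],(400,300),interpolation=cv2.INTER_CUBIC)]))
E
```

```text
clock: 6.95
position: [0.6085, 0.1749, 0.3544]
ee_rot: [-0.001, 0.999, -0.035, 0.003]
contact_force: [0.5, -0.7, 0.1]
width: -0.0003
gripper_force: 0.0
clock: 7.45
position: [0.5362, 0.3318, 0.3804]
ee_rot: [-0.001, 0.999, -0.033, 0.0]
contact_force: [0.3, 0.1, -0.2]
width: 0.0
gripper_force: 0.0
[0.53615627 0.3318397  0.38036298]
[[280.67797021 220.11611496]
 [280.49736263 202.40739057]]
```

View pics/m.png

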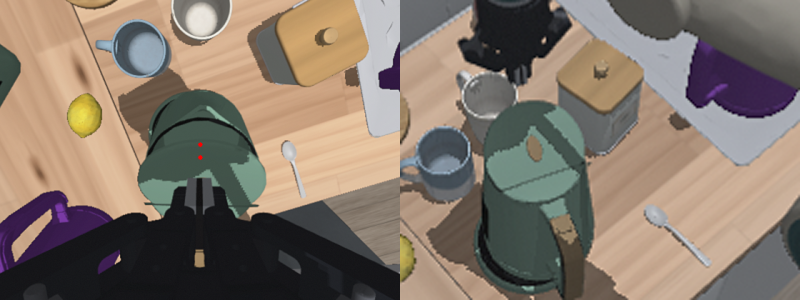

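The caddy lid now lies flat with the caddy unmoved, and the push axis (red dots) meets the kettle lid just inside its free edge. Pressing down slowly.

```bash
python3 -m inch '[{"claw":-1,"travel":[0,0,-0.08],"turn":0},{"claw":-1,"travel":[0,0,-0.16],"turn":0},{"claw":-1,"travel":[0,0,-0.22],"turn":0},{"claw":-1,"travel":[0,0,-0.26],"turn":0},{"claw":-1,"travel":[0,0,-0.28],"turn":0}]'
python3 -m inch '[{"claw":-1,"travel":[0,0,-0.02],"turn":0},{"claw":-1,"travel":[0,0,-0.04],"turn":0},{"claw":-1,"travel":[0,0,-0.06],"turn":0},{"claw":-1,"travel":[0,0,-0.08],"turn":0},{"claw":-1,"travel":[0,0,-0.1],"turn":0}]'
python3 -m inch '[{"claw":-1,"travel":[0,0,-0.02],"turn":0},{"claw":-1,"travel":[0,0,-0.04],"turn":0},{"claw":-1,"travel":[0,0,-0.06],"turn":0},{"claw":-1,"travel":[0,0,-0.08],"turn":0},{"claw":-1,"travel":[0,0,-0.1],"turn":0}]'
```

```text
clock: 8.05
position: [0.5379, 0.3278, 0.3225]
ee_rot: [0.0, 0.999, -0.036, -0.001]
contact_force: [0.4, 0.7, 0.5]
width: 0.0001
gripper_force: 0.0
clock: 8.55
position: [0.5377, 0.3289, 0.3035]
ee_rot: [-0.0, 0.999, -0.035, 0.0]
contact_force: [0.6, -0.1, 1.0]
width: 0.0002
gripper_force: 0.3
clock: 9.05
position: [0.5377, 0.3287, 0.2832]
ee_rot: [0.0, 0.999, -0.035, 0.0]
contact_force: [0.3, -0.6, 1.0]
width: -0.0
gripper_force: 0.3
```

Tip is at 0.264, with 17 mm left to go.

```bash
python3 -m inch '[{"claw":-1,"travel":[0,0,-0.015],"turn":0},{"claw":-1,"travel":[0,0,-0.03],"turn":0},{"claw":-1,"travel":[0,0,-0.045],"turn":0},{"claw":-1,"travel":[0,0,-0.06],"turn":0},{"claw":-1,"travel":[0,0,-0.07],"turn":0}]'
python3 -m inch '[{"claw":-1,"travel":[0,0,-0.005],"turn":0},{"claw":-1,"travel":[0,0,-0.01],"turn":0},{"claw":-1,"travel":[0,0,-0.015],"turn":0}]'
python3 -m inch '[{"claw":-1,"travel":[0,0,-0.004],"turn":0},{"claw":-1,"travel":[0,0,-0.004],"turn":0}]'
```

```text
clock: 9.55
position: [0.5376, 0.3287, 0.2692]
ee_rot: [0.0, 0.999, -0.035, -0.0]
contact_force: [0.8, 0.1, 0.2]
width: 0.0
gripper_force: 0.2
clock: 9.85
position: [0.5376, 0.3287, 0.2665]
ee_rot: [0.0, 0.999, -0.035, -0.0]
contact_force: [0.8, -1.0, 1.1]
width: -0.0002
gripper_force: 0.2
clock: 10.05
position: [0.5376, 0.3287, 0.2656]
ee_rot: [0.0, 0.999, -0.035, -0.0]
contact_force: [-0.4, 0.3, 0.1]
width: 0.0002
gripper_force: 0.0
```

```bash
python3 -m inch '[{"claw":-1,"travel":[0,0,-0.004],"turn":0},{"claw":-1,"travel":[0,0,-0.008],"turn":0}]'
python3 -m inch '[{"claw":-1,"travel":[0,0,-0.004],"turn":0},{"claw":-1,"travel":[0,0,-0.004],"turn":0}]'
```

```text
clock: 10.25
position: [0.5376, 0.3287, 0.2641]
ee_rot: [0.0, 0.999, -0.035, -0.0]
contact_force: [-0.6, 0.3, 0.2]
width: -0.0001
gripper_force: 0.2
clock: 10.45
position: [0.5376, 0.3288, 0.2632]
ee_rot: [0.0, 0.999, -0.035, -0.0]
contact_force: [0.2, -0.5, -0.2]
width: -0.0001
gripper_force: 0.0
```

```bash
python3 -m inch '[{"claw":-1,"travel":[0,0,-0.005],"turn":0},{"claw":-1,"travel":[0,0,-0.01],"turn":0}]'
python3 -m inch '[{"claw":-1,"travel":[0,0,-0.004],"turn":0},{"claw":-1,"travel":[0,0,-0.004],"turn":0}]'
python3 - <<'E'
from h import *
im=imaging.get_image("wrist")[:,:,::-1];t=imaging.get_image("top")[:,:,::-1]
cv2.imwrite("pics/m2.png",np.hstack([cv2.resize(im,(400,300),interpolation=cv2.INTER_AREA),cv2.resize(t[130:280,200:400],(400,300),interpolation=cv2.INTER_CUBIC)]))
E
```

```text
clock: 10.65
position: [0.5376, 0.3288, 0.2621]
ee_rot: [-0.0, 0.999, -0.035, 0.0]
contact_force: [-1.7, 0.3, 7.2]
width: -0.0001
gripper_force: 3.5
clock: 10.85
position: [0.5377, 0.3288, 0.2621]
ee_rot: [-0.0, 0.999, -0.035, 0.001]
contact_force: [-1.9, -0.9, 6.5]
width: -0.0002
gripper_force: 3.3
```

View pics/m2.png

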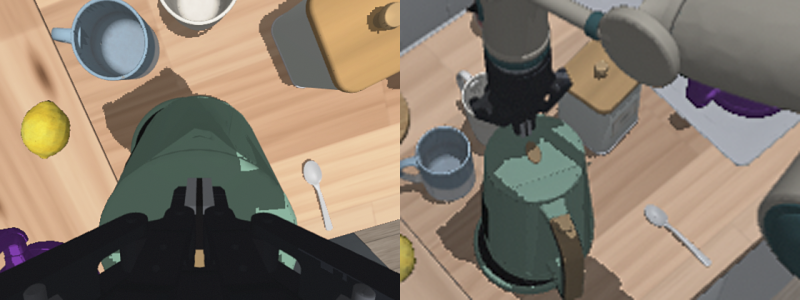

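Kettle lid stops solidly at 0.243 (flush), and the top view shows it flat. Lifting and backing off to see the rocker.

```bash
python3 -m inch '[{"claw":-1,"travel":[0,0,0.1],"turn":0},{"claw":-1,"travel":[0,0,0.3],"turn":0},{"claw":-1,"travel":[0,0,0.5],"turn":0},{"claw":-1,"travel":[0,0,0.5],"turn":0}]'
python3 -m inch '[{"claw":-1,"travel":[-1,0.06,0],"turn":-0.008},{"claw":-1,"travel":[-1,0.06,0],"turn":-0.008},{"claw":-1,"travel":[-1,0.06,0],"turn":-0.008},{"claw":-1,"travel":[-1,0.06,0],"turn":-0.008},{"claw":-1,"travel":[-1,0.06,0],"turn":-0.008}]'
python3 - <<'E'
from h import *
s=get_state();im=imaging.get_image("wrist")[:,:,::-1];np.save("w3.npy",{k:s[k] for k in("position","ee_rot")},allow_pickle=True)
cv2.imwrite("pics/w3.png",cv2.resize(im,(800,600),interpolation=cv2.INTER_CUBIC))
E
```

```text
clock: 11.35
position: [0.5396, 0.3297, 0.367]
ee_rot: [-0.003, 0.999, -0.035, 0.005]
contact_force: [0.8, 0.1, 1.2]
width: 0.0002
gripper_force: 0.0
clock: 11.85
position: [0.3315, 0.3402, 0.3609]
ee_rot: [-0.0, 0.999, -0.046, -0.002]
contact_force: [1.3, 0.4, -0.5]
width: -0.0
gripper_force: 0.0
```

View pics/w3.png

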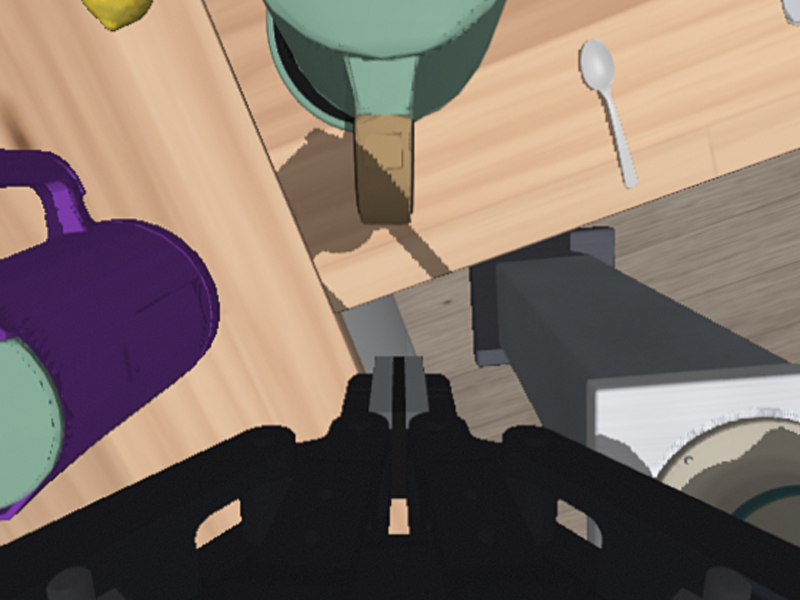

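Rocker outline: right edge at x≈403, left about 367, inner end y≈133, outer end y≈168.

```bash
python3 - <<'E'
from h import *
w=cam("wrist",np.load("w3.npy",allow_pickle=True).item())
print(unproj(w,np.array([[385,168],[385,133],[403,150],[367,150]])*.7,[.239]*4).round(4),get_state()["position"])
E
```

```text
[[0.3906 0.3418 0.239 ]
 [0.4055 0.3403 0.239 ]
 [0.3976 0.333  0.239 ]
 [0.3991 0.349  0.239 ]] [0.33472339 0.34055156 0.36087684]
```

```bash
python3 -m inch '[{"claw":-1,"travel":[0.245,0.008,0],"turn":0},{"claw":-1,"travel":[0.245,0.008,-0.15],"turn":0},{"claw":-1,"travel":[0.245,0.008,-0.3],"turn":0},{"claw":-1,"travel":[0.245,0.008,-0.44],"turn":0},{"claw":-1,"travel":[0.245,0.008,-0.44],"turn":0}]'
python3 -m inch '[{"claw":-1,"travel":[0,0,-0.02],"turn":0},{"claw":-1,"travel":[0,0,-0.03],"turn":0},{"claw":-1,"travel":[0,0,-0.03],"turn":0}]'
```

```text
clock: 12.4
position: [0.3858, 0.3407, 0.268]
ee_rot: [0.003, 0.999, -0.049, -0.004]
contact_force: [-0.3, -0.5, 0.6]
width: -0.0
gripper_force: 0.0
clock: 12.7
position: [0.3874, 0.3427, 0.2676]
ee_rot: [-0.001, 0.999, -0.048, 0.001]
contact_force: [0.5, 0.3, 0.7]
width: -0.0001
gripper_force: 0.0
```

```bash
python3 -m inch '[{"claw":-1,"travel":[-0.02,0,0],"turn":0},{"claw":-1,"travel":[-0.02,0,-0.01],"turn":0},{"claw":-1,"travel":[-0.02,0,-0.02],"turn":0},{"claw":-1,"travel":[-0.02,0,-0.03],"turn":0},{"claw":-1,"travel":[-0.02,0,-0.035],"turn":0}]'
python3 -m inch '[{"claw":-1,"travel":[0,0,-0.005],"turn":0},{"claw":-1,"travel":[0,0,-0.01],"turn":0}]'
```

```text
clock: 13.2
position: [0.3825, 0.3423, 0.2593]
ee_rot: [0.0, 0.999, -0.048, -0.0]
contact_force: [-1.0, 0.0, 1.4]
width: 0.0001
gripper_force: 0.0
clock: 13.4
position: [0.3826, 0.3423, 0.2574]
ee_rot: [0.0, 0.999, -0.048, -0.0]
contact_force: [-0.2, -0.0, 1.0]
width: 0.0004
gripper_force: 0.5
```

```bash
python3 -m inch '[{"claw":-1,"travel":[0,0,-0.005],"turn":0},{"claw":-1,"travel":[0,0,-0.005],"turn":0}]'
python3 -m inch '[{"claw":-1,"travel":[0,0,-0.005],"turn":0},{"claw":-1,"travel":[0,0,-0.005],"turn":0}]'
```

```text
clock: 13.6
position: [0.3825, 0.3424, 0.2564]
ee_rot: [0.0, 0.999, -0.048, -0.0]
contact_force: [-0.1, 0.1, -0.1]
width: -0.0004
gripper_force: 0.1
clock: 13.8
position: [0.3826, 0.3424, 0.2558]
ee_rot: [-0.0, 0.999, -0.048, 0.0]
contact_force: [-1.4, 0.7, 1.7]
width: 0.0002
gripper_force: 0.8
```

```bash
python3 -m inch '[{"claw":-1,"travel":[0,0,-0.006],"turn":0},{"claw":-1,"travel":[0,0,-0.006],"turn":0},{"claw":-1,"travel":[0,0,-0.006],"turn":0}]'
python3 -m inch '[{"claw":-1,"travel":[0,0,-0.005],"turn":0},{"claw":-1,"travel":[0,0,-0.005],"turn":0},{"claw":-1,"travel":[0,0,-0.005],"turn":0}]'
```

```text
clock: 14.1
position: [0.3826, 0.3424, 0.2555]
ee_rot: [-0.0, 0.999, -0.048, 0.0]
contact_force: [-2.1, -1.0, 7.4]
width: 0.0001
gripper_force: 3.6
clock: 14.4
position: [0.3827, 0.3424, 0.2554]
ee_rot: [-0.001, 0.999, -0.048, 0.001]
contact_force: [-2.9, -2.0, 11.4]
width: 0.0
gripper_force: 5.7
```

Firm stop at a tip height of 0.2365, about 2 mm below first contact. Lift and check.

```bash
python3 -m inch '[{"claw":-1,"travel":[0,0,0.05],"turn":0},{"claw":-1,"travel":[0,0,0.2],"turn":0},{"claw":-1,"travel":[-0.1,0,0.4],"turn":0},{"claw":-1,"travel":[-0.25,0,0.5],"turn":0},{"claw":-1,"travel":[-0.25,0,0.5],"turn":0}]'
python3 - <<'E'
from h import *
im=imaging.get_image("wrist")[:,:,::-1];t=imaging.get_image("top")[:,:,::-1]
o=cv2.imread("pics/w3.png")
a=cv2.resize(im,(800,600),interpolation=cv2.INTER_CUBIC)[60:260,270:470]
f=lambda x:cv2.resize(x,(400,300),interpolation=cv2.INTER_CUBIC)
g=lambda x:cv2.resize(x,(300,300),interpolation=cv2.INTER_CUBIC)
cv2.imwrite("pics/m3.png",np.vstack([np.hstack([g(o[60:260,270:470]),g(a),np.zeros((300,200,3),np.uint8)]),np.hstack([f(t[130:280,200:400]),f(im)])]))
E
```

```text
clock: 14.9
position: [0.3312, 0.3431, 0.3573]
ee_rot: [-0.002, 0.999, -0.047, 0.002]
contact_force: [0.4, 0.4, 0.3]
width: 0.0
gripper_force: 0.0
```

View pics/m3.png

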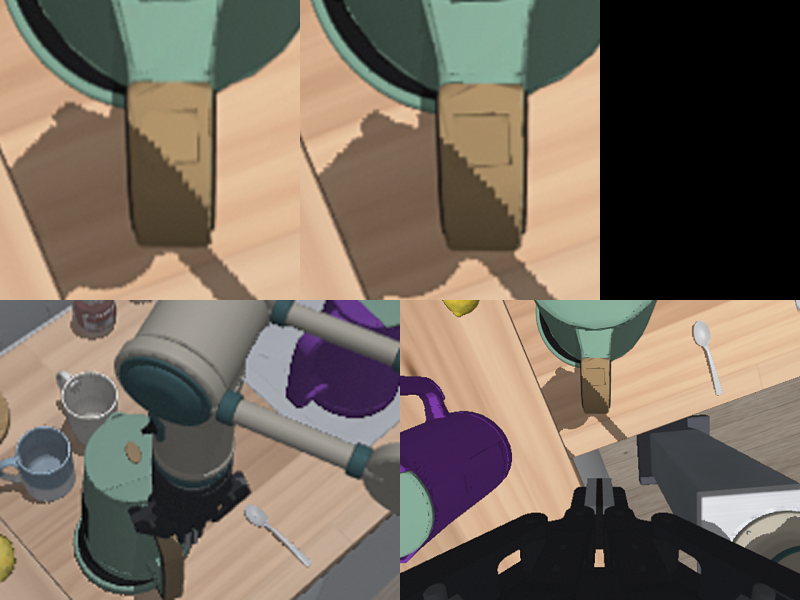

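The rocker looks tilted: its outline is now sharp at the inner end. To be sure, I'll press again lightly 3 mm further in. A slightly higher stop would confirm that it is fully down.

```bash
python3 -m inch '[{"claw":-1,"travel":[0.265,0,0],"turn":0},{"claw":-1,"travel":[0.265,0,-0.15],"turn":0},{"claw":-1,"travel":[0.265,0,-0.3],"turn":0},{"claw":-1,"travel":[0.265,0,-0.44],"turn":0},{"claw":-1,"travel":[0.265,0,-0.45],"turn":0}]'
python3 -m inch '[{"claw":-1,"travel":[0,0,-0.01],"turn":0},{"claw":-1,"travel":[0,0,-0.02],"turn":0},{"claw":-1,"travel":[0,0,-0.025],"turn":0},{"claw":-1,"travel":[0,0,-0.025],"turn":0}]'
python3 -m inch '[{"claw":-1,"travel":[0,0,-0.005],"turn":0},{"claw":-1,"travel":[0,0,-0.005],"turn":0}]'
python3 -m inch '[{"claw":-1,"travel":[0,0,-0.005],"turn":0},{"claw":-1,"travel":[0,0,-0.005],"turn":0}]'
```

```text
clock: 15.5
position: [0.3842, 0.3404, 0.258]
ee_rot: [0.004, 0.999, -0.048, -0.004]
contact_force: [0.1, -0.6, -0.3]
width: 0.0004
gripper_force: 0.0
clock: 15.9
position: [0.3861, 0.3427, 0.2593]
ee_rot: [-0.001, 0.999, -0.048, 0.001]
contact_force: [-1.5, 0.0, 0.3]
width: 0.0001
gripper_force: 0.0
clock: 16.1
position: [0.3857, 0.3424, 0.2577]
ee_rot: [-0.0, 0.999, -0.048, 0.0]
contact_force: [-0.6, 0.7, 0.3]
width: 0.0001
gripper_force: 0.0
clock: 16.3
position: [0.3857, 0.3424, 0.2564]
ee_rot: [-0.0, 0.999, -0.048, 0.0]
contact_force: [0.3, 0.4, 0.3]
width: 0.0
gripper_force: 0.2
```

```bash
python3 -m inch '[{"claw":-1,"travel":[0,0,-0.005],"turn":0},{"claw":-1,"travel":[0,0,-0.005],"turn":0}]'
python3 -m inch '[{"claw":-1,"travel":[0,0,-0.007],"turn":0},{"claw":-1,"travel":[0,0,-0.007],"turn":0}]'
```

```text
clock: 16.5
position: [0.3857, 0.3424, 0.2562]
ee_rot: [-0.0, 0.999, -0.048, 0.0]
contact_force: [-0.2, 0.3, 3.2]
width: 0.0003
gripper_force: 2.2
clock: 16.7
position: [0.3857, 0.3424, 0.2559]
ee_rot: [-0.001, 0.999, -0.048, 0.001]
contact_force: [-1.9, -1.8, 10.9]
width: -0.0001
gripper_force: 5.4
```

It stopped 0.5 mm higher for 3 mm further in, which is the 0.175 rad slope, so the rocker is fully on. Retract and hand in.

```bash
python3 -m inch '[{"claw":-1,"travel":[0,0,0.05],"turn":0},{"claw":-1,"travel":[0,0,0.25],"turn":0},{"claw":-1,"travel":[0,0,0.5],"turn":0},{"claw":-1,"travel":[0,0,0.6],"turn":0},{"claw":-1,"travel":[0,0,0.6],"turn":0}]'
python3 -m inch '[{"claw":-1,"travel":[0,0,0],"turn":0},{"claw":-1,"travel":[0,0,0],"turn":0},{"claw":-1,"travel":[0,0,0],"turn":0}]'
python3 -c "
from rig import ticket
print(ticket.sign_off())"
```

```text
clock: 17.2
position: [0.387, 0.3433, 0.3779]
ee_rot: [-0.002, 0.999, -0.048, 0.003]
contact_force: [-0.2, -0.1, -0.3]
width: 0.0
gripper_force: 0.0
clock: 17.5
position: [0.3852, 0.342, 0.3722]
ee_rot: [0.001, 0.999, -0.048, -0.001]
contact_force: [-0.0, 0.8, 0.9]
width: -0.0004
gripper_force: 0.0
the job is handed in; nothing more can be done
None
```

I shut the caddy lid, then the kettle lid, then pressed the rocker fully on, with readings no higher than about 12 N, and handed the job in at 17.5 s with the arm clear; the hand-in returned no verdict.

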